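Calibration weights back into the graded block

TASK

The balance check is done and the four dark steel calibration weights are still standing about the bench. Put them back into the wooden weight block so that they run in order of size along its row, the largest in the widest well and the smallest in the narrowest, each standing upright and fully down on the felt of its own well. Set them down gently - they must not be dropped or knocked over - and leave the glass flask where it stands.

Things in the scene. Friction and masses are not known exactly. Their poses are not given: they have to be found in the camera images.
- weight_500: 500 g calibration weight, the largest of the four: upright dark steel cylinder 45 mm in diameter and 37 mm tall with a bright shoulder, a small neck and a 22 mm wide round knob on top, 53 mm tall in all, 0.5 kg; foot bevelled by 2 mm. Loose, standing on the worktop. Origin: centre of the underside, z up.
- weight_200: 200 g calibration weight, the second largest of the four: upright dark steel cylinder 36 mm in diameter and 23.5 mm tall with a bright shoulder, a small neck and a 18 mm wide round knob on top, 38 mm tall in all, 0.2 kg; foot bevelled by 2 mm. Loose, standing on the worktop. Origin: centre of the underside, z up.
- weight_100: 100 g calibration weight, the second smallest of the four: upright dark steel cylinder 27 mm in diameter and 21 mm tall with a bright shoulder, a small neck and a 15 mm wide round knob on top, 34 mm tall in all, 0.1 kg; foot bevelled by 2 mm. Loose, standing on the worktop. Origin: centre of the underside, z up.
- weight_50: 50 g calibration weight, the smallest of the four: upright dark steel cylinder 18 mm in diameter and 22 mm tall with a bright shoulder, a small neck and a 12 mm wide round knob on top, 34 mm tall in all, 0.05 kg; foot bevelled by 2 mm. Loose, standing on the worktop. Origin: centre of the underside, z up.
- block: Wooden weight block, fixed, at any heading: dark base 266 x 82 x 12 mm, on it a slab 256 x 72 mm, top 26 mm above the worktop, with one row of four round wells from widest to narrowest, 3 mm brass pins at the corners. Origin: centre of the underside (on the worktop); x runs along the row from widest to narrowest well, z up. Wells at x = -85.5, -15.0, 46.5, 99.0 mm.
- pad_500: Green felt pad on the floor of the widest well, the seat of the 500 g weight: well 53 mm in diameter (45 mm weight, 4 mm play all round), flaring to 59 mm at the mouth, felt surface 7.5 mm below the block's top. Fixed. Origin: centre of the pad's underside; its felt surface, on which the weight stands, is 1.5 mm higher (18.5 mm above the worktop); x along the row as in the block, z up.
- pad_200: Green felt pad on the floor of the second widest well, the seat of the 200 g weight: well 44 mm in diameter (36 mm weight, 4 mm play all round), flaring to 50 mm at the mouth, felt surface 7.5 mm below the block's top. Fixed. Origin: centre of the pad's underside; its felt surface, on which the weight stands, is 1.5 mm higher (18.5 mm above the worktop); x along the row as in the block, z up.
- pad_100: Green felt pad on the floor of the second narrowest well, the seat of the 100 g weight: well 35 mm in diameter (27 mm weight, 4 mm play all round), flaring to 41 mm at the mouth, felt surface 7.5 mm below the block's top. Fixed. Origin: centre of the pad's underside; its felt surface, on which the weight stands, is 1.5 mm higher (18.5 mm above the worktop); x along the row as in the block, z up.
- pad_50: Green felt pad on the floor of the narrowest well, the seat of the 50 g weight: well 26 mm in diameter (18 mm weight, 4 mm play all round), flaring to 32 mm at the mouth, felt surface 7.5 mm below the block's top. Fixed. Origin: centre of the pad's underside; its felt surface, on which the weight stands, is 1.5 mm higher (18.5 mm above the worktop); x along the row as in the block, z up.
- flask: Conical glass flask with a pale pink filling, 69 mm wide at the foot, 101 mm tall, 0.08 kg, loose, standing behind the weights on the robot's right. To be left alone. Origin: centre of the underside, z up.

How it is judged:
By the outcome, as a careful person would: the job done as asked, in the order asked, and still so for the second after the job is handed in, with the robot touching nothing.
It also fails if it takes over 115 s, if anything falls off the work surface, if the arm or the gripper's body presses on something with over 40 N, if the wrist force passes 120 N, or if a joint passes its speed limit or range.

ROBOT

A 6-joint arm with a two-finger parallel gripper is mounted at the origin on a cart in front of the work surface, level with it; the furniture and walls round the work are solid. World frame = base frame: x ahead of the robot, y to its left, z up, the work surface at z = 0. Lengths are in mm, angles in rad, forces in N, time in s.
With the tool pointing down it reaches from about 350 to 975 mm from the base axis. Payload 7.1 kg.
Tool frame: the origin (TCP) lies between the finger pads; the fingertips stand 19 mm ahead of it and the grasp point (between the pads) is the TCP; z points along the fingers, y is the line along which they close (so a half turn about z gives the same grasp; the last joint's range is limited). The gripper opens to 88 mm and grips with 3 to 60 N. Pads are 20 mm wide; open, the fingers measure 115 mm over their backs; the gripper's body (75 mm by 178 mm) begins 61 mm behind the grasp point.
Start: joints at [1.236, 0.423, 1.63, -0, 1.089, -0.019], TCP at [194.079, 594.086, 241.675] pointing down, gripper open.
Joint ranges: [-3, 3], [-0.9, 2.11], [0.09, 2.58], [-1.31, 4.45], [0.11, 2.69], [-2.54, 2.54]. Speed limits (rad/s): [2.39, 2.39, 3.01, 3.14, 3.14, 3.14].

INTERFACE

Orientations are given as a unit quaternion [w, x, y, z].
In Python, from station import observe, camera, hand_in gives the robot as it stands.
- The arm moves only by the tool play_rows, never from a script. Its argument "targets" is one flat list of numbers, 7 for each row, row after row: the turn, a rotation vector about the tool's x, y, z in rad, then the shift along the tool's x, y, z in m, then the opening in per cent of the stroke, from 0 (shut) to 100 (fully open). In form: [rx, ry, rz, x, y, z, hand, rx, ry, rz, x, y, z, hand, ...]. A call has exactly 5 rows; each row is the pose to reach, as a shift and turn from the pose commanded when the call began, along the tool's axes at that moment; what a row does not reach only later rows make up. A row lasts 1/8 s, in which the tool goes at most 62.5 mm and 10.7 degrees, less where a joint would pass 70% of its speed; a pose out of reach is approached as far as the arm can. A call with a gripper value outside its range is refused whole. The fingers move at their own pace and stop on an object; "squeeze" is the grip in N (left out, the last holds). Time passes only in rows, so rows that repeat a pose let the fingers close, or fill a call up. It gives the time, the measured TCP pose, the force, the opening and the grip force at its end, in the units of the state.
- observe(): the state, without advancing time (a new reading comes with each control period).
- camera(name): name is "side" or "top"; returns a dict with "color" (420x560x3 uint8, red, green, blue), "intrinsics" (3x3 intrinsics, pixels), "dist_coeffs" ([k1, k2, p1, p2, k3] as OpenCV has them; the pictures are not rectified), "R" (3x3) and "t" (3): a world point X has camera coordinates R X + t. Camera axes: x right, y down, z forward; pixel columns grow to the right and rows downward; lengths in mm; the calibration is good to about 2 mm. A picture is of the moment at which its call begins. There is no depth.
- hand_in(): hands the job in; it is judged then, once.
The state is a dict: "time_s": time; "joints": joint angles; "dq": joint speeds; "effort": joint torques, N m; "ee_pos": TCP position; "orientation": TCP orientation; "ft_force": force on the tool from outside, world axes, zero at the start; "moment": the same for the moment, N m; "width": finger opening in mm; "gripper_force": force on a finger pad.
Only numpy, scipy, OpenCV 4.12 (cv2) and the standard library are available. Lean on these libraries where they do the work, as an engineer would, in place of code of your own. Each camera call takes 0.05 s, during which the arm holds its last target. There are 200 camera calls.

## Working session

There is one attempt and no reset: what is moved stays moved. The work goes in short steps, Python scripts to look and compute and a tool call to move; the robot and the scene stay as the last step left them, time stands still between calls to the robot, and variables do not carry over. Pictures are saved under pics/ and viewed, at most 14 in all, crops included, and the job is handed in when it is done.

Besides the shell and the picture viewer there is one more tool, called after "Call:" as name(argument=value, ...) on one line, values as JSON. play_rows: Moves the arm, as the interface text tells. Its arguments: {"type":"object","properties":{"targets":{"type":"array","items":{"type":"number"}},"squeeze":{"type":"number"}},"required":["targets"]}

```bash
ls; mkdir -p pics; python3 - <<'E'
from station import observe,camera
import cv2
print(observe())
for n in("top","side"):
    c=camera(n); cv2.imwrite(f"pics/{n}0.png",c["color"][:,:,::-1]); print(n,c["intrinsics"],c["dist_coeffs"],c["R"],c["t"])
E
```

```text
pics
{'time_s': 0.0, 'joints': array([ 1.23601236e+00,  4.23814365e-01,  1.63066340e+00, -1.30550867e-05,
        1.08859525e+00, -1.90080231e-02]), 'dq': array([ 0.00047333,  0.00047111, -0.00041939,  0.00085032, -0.00051676,
        0.00071945]), 'effort': array([ 8.50967590e-04, -5.44610596e+01, -2.73674351e+01,  6.45453553e-02,
        2.28022953e-02, -6.98362123e-05]), 'ee_pos': array([193.91171896, 593.61938744, 240.92865431]), 'orientation': array([-1.24562651e-04,  1.57229762e-01,  9.87561772e-01, -7.29648639e-04]), 'ft_force': array([-0.01834268,  0.63010106, -0.05022919]), 'moment': array([ 0.0291315 ,  0.00861874, -0.0180133 ]), 'gripper_force': 0.0, 'width': 87.86812517445581}
top [[405.77217689   0.         277.16019564]
 [  0.         405.77217689 204.98965447]
 [  0.           0.           1.        ]] [0.01194237 0.         0.         0.         0.        ] [[-0.01460596 -0.99985878  0.00831136]
 [-0.98043805  0.01268953 -0.19641846]
 [ 0.19628525 -0.01101766 -0.98048494]] [-28.71460192 570.91093206 858.85308115]
side [[528.95812902   0.         274.17983996]
 [  0.         528.95812902 210.5132638 ]
 [  0.           0.           1.        ]] [-0.19211672  0.          0.          0.          0.        ] [[ 0.98193578 -0.18899445 -0.00912291]
 [-0.12911666 -0.63403182 -0.76245166]
 [ 0.13831492  0.74985649 -0.64698086]] [-570.70124855   87.57489895 1277.18687553]
```

View pics/top0.png

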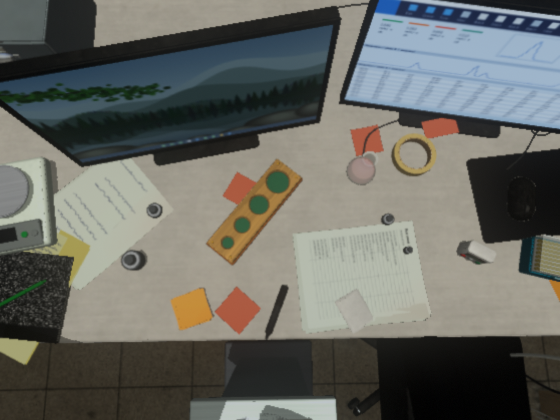

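View pics/side0.png

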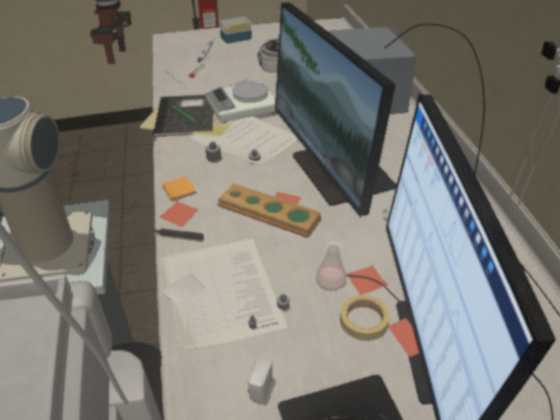

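Top view: wells run from (277,182) (widest) to (227,242); weights at (132,260), (154,210), (388,219) and (408,250); flask at (362,170); monitors behind. Side view: weights at (213,152), (254,157), (284,301) and (253,322), wells from (298,215) to (237,192), flask at (331,270).

```bash
cat > h.py <<'E'
import numpy as np,cv2
from station import observe,camera
def ray(c,p):
    u=cv2.undistortPoints(np.array([[p]],float),c["intrinsics"],np.array(c["dist_coeffs"]))[0,0]
    R,t=np.array(c["R"]),np.array(c["t"]); return -R.T@t, R.T@np.r_[u,1]
def plane(c,p,z):
    o,d=ray(c,p); return (o+d*(z-o[2])/d[2])[:2]
def tri(ca,a,cb,b):
    (o,d),(q,e)=ray(ca,a),ray(cb,b)
    s=np.linalg.lstsq(np.c_[d,-e],q-o,rcond=None)[0]; A,B=o+s[0]*d,q+s[1]*e
    return (A+B)/2,np.linalg.norm(A-B)
def proj(c,X):
    return cv2.projectPoints(np.array(X,float).reshape(-1,1,3),cv2.Rodrigues(np.array(c["R"]))[0],np.array(c["t"]),c["intrinsics"],np.array(c["dist_coeffs"]))[0][:,0]
E
python3 - <<'E'
from h import *
T,S=camera("top"),camera("side")
for n,c in(("top",T),("side",S)):
    h=cv2.cvtColor(c["color"],cv2.COLOR_RGB2HSV)
    m=cv2.inRange(h,(50,90,25),(95,255,160))
    k,l,st,ce=cv2.connectedComponentsWithStats(m)
    for i in range(1,k):
        if st[i,4]>40: print(n,st[i],ce[i].round(1),plane(c,ce[i],18.5).round(1))
tw=[(132,260),(154,210),(388,219),(408,250)]; sw=[(213,152),(254,157),(284,301),(253,322)]
for a,b in zip(tw,sw): print(a,plane(T,a,20).round(),plane(S,b,20).round(),tri(T,a,S,b))
print("mon",tri(T,(322,122),S,(365,208)),tri(T,(82,165),S,(275,105)),tri(T,(343,103),S,(388,215)))
print("flask",plane(T,(362,170),30),plane(S,(331,280),10))
rows=[]
for c,ps in((T,tw),(S,sw)):
    rows.append(np.hstack([cv2.resize(c["color"][y-22:y+22,x-22:x+22],(190,190),interpolation=cv2.INTER_NEAREST) for x,y in ps]))
cv2.imwrite("pics/crop0.png",np.vstack(rows)[:,:,::-1])
E
```

```text
top [   0   83  163   21 1527] [77.7 93.6] [864.9 451.2]
top [200  99  12  18  64] [205.2 108.5] [822.7 136.7]
top [216  99  16  18 108] [222.2 107.5] [825.1  95. ]
top [156 106  37  21 399] [175.4 115.4] [805.5 209.2]
top [133 112  17   7  63] [141.8 115.3] [806.3 291.1]
top [ 99 115  20  12  75] [107.9 120.8] [792.9 372.8]
top [ 76 117  17  11  77] [ 83.4 122.8] [788.2 431.6]
top [137 120  17   9  65] [147.  124.1] [783.4 277.6]
top [268 173  20  19 306] [277.4 181.9] [634.2 -38.5]
top [251 196  16  17 213] [258.5 204.4] [580.1   6.8]
top [236 219  13  13 131] [241.9 224.9] [532.   45.7]
top [520 236  36  44 340] [529.7 257.9] [ 446.9 -614.4]
top [223 238   9   9  63] [227.2 242.2] [492.   79.5]
top [  0 279  47  28 226] [ 21.9 292.4] [386.4 535.8]
(132, 260) [454. 295.] [455. 293.] (array([454.67623888, 296.03008798,  17.75491135]), np.float64(0.22678528335468418))
(154, 210) [570. 251.] [569. 242.] (array([570.55972666, 252.84604298,  12.61003193]), np.float64(0.9128556498450106))
(388, 219) [ 541. -295.] [ 545. -299.] (array([ 543.65186243, -296.61029729,   16.19597736]), np.float64(3.8467710631622842))
(408, 250) [ 468. -336.] [ 471. -342.] (array([ 470.29581964, -338.16290439,   15.03746976]), np.float64(3.124025027393431))
mon (array([ 758.6580289 , -139.57681201,  104.98065445]), np.float64(19.68994983854616)) (array([657.49531006, 386.88794387, 101.01105554]), np.float64(3.4285889850228415)) (array([ 797.11787536, -186.41618243,  116.81640838]), np.float64(17.937506472067735))
flask [ 657.6823153  -238.94508921] [ 661.60263114 -252.94209041]
```

View pics/crop0.png

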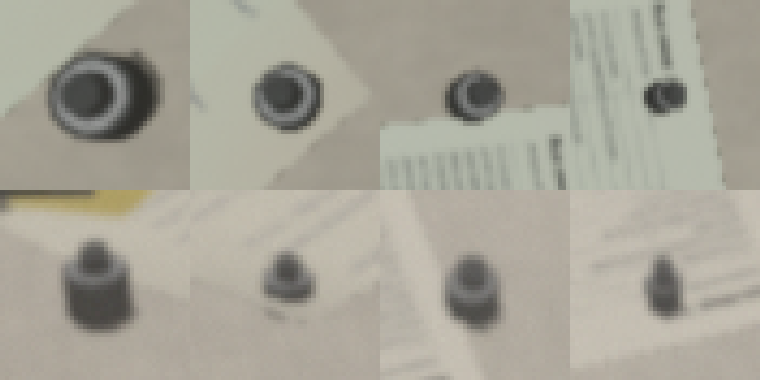

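The crops show, left to right: 500 g, 200 g, 100 g and 50 g (diameters scaled by depth). Next I'll work out the positions from knob centres.

```bash
python3 - <<'E'
from h import *
T,S=camera("top"),camera("side")
tw=[(132,260),(154,210),(388,219),(408,250)]; sw=[(213,152),(254,157),(284,301),(253,322)]
dim=[(45,37,53),(36,23.5,38),(27,21,34),(18,22,34)]
kn=[(129.0,259.9),(153.4,209.6),(389.8,218.1),(409.8,249.6)]
from scipy.spatial import ConvexHull
th=np.linspace(0,6.283,40)
for a,b,(D,H,K),k in zip(tw,sw,dim,kn):
    print("knob",plane(T,k,K).round(1),end=" ")
    for c,p in((T,a),(S,b)):
        g=cv2.cvtColor(c["color"],cv2.COLOR_RGB2GRAY).astype(float)
        x,y=p; w=g[y-20:y+21,x-20:x+21]; m=(w<0.62*np.median(w)).astype(np.uint8)
        m=cv2.morphologyEx(m,cv2.MORPH_CLOSE,np.ones((3,3)))
        n,l,st,ce=cv2.connectedComponentsWithStats(m)
        i=min(range(1,n),key=lambda i:np.hypot(*(ce[i]-20))-0.02*st[i,4]); bb=st[i]
        q=np.array([x-20+bb[0]+(bb[2]-1)/2,y-20+bb[1]+(bb[3]-1)/2])
        # bounding-box centre -> position: correct by the bbox of the known cylinder
        P=np.r_[plane(c,q,H/2),0]
        for _ in range(4):
            pts=np.vstack([np.c_[P[0]+r*np.cos(th),P[1]+r*np.sin(th),0*th+z] for r,z in((D/2-2,0),(D/2,2),(D/2,H),(D*.25,K))])
            u=proj(c,pts); e=q-(u.min(0)+u.max(0))/2
            P[:2]+=plane(c,q+0,10)-plane(c,q-e,10)
        print(bb[2:5],np.ptp(u,axis=0).round(1),P[:2].round(1),end=" ")
    print()
E
```

```text
knob [452.5 290.5] [ 25  20 266] [25.1 20.9] [455.2 290.4] [ 15  19 205] [16.3 21.2] [454.3 287.5] 
knob [567.1 246.7] [ 15  15 164] [18.  16.7] [570.8 252.5] [10  9 55] [12.5 15.7] [572.3 256.8] 
knob [ 540.9 -295.7] [13 11 98] [13.7 12.6] [ 542.4 -295.3] [ 11  15 114] [12.7 17. ] [ 543.3 -296.9] 
knob [ 468. -336.] [10  7 54] [10.6  8.5] [ 468.9 -337.8] [ 7 13 63] [ 9.1 14.8] [ 469.7 -337.8]
```

Call:
play_rows(targets=[0,0,-0.15,0,0,0,100,0,0,-0.3158,0,0,0,100,0,0,-0.3158,0,0,0,100,0,0,-0.3158,0,0,0,100,0,0,-0.3158,0,0,0,100], squeeze=25)

```text
time_s: 0.92
ee_pos: [194.1, 594.1, 241.6]
orientation: [-0.0, 0.001, 1.0, -0.0]
ft_force: [0.6, 0.7, -0.6]
width: 87.6
gripper_force: 0.0
```

Call:
play_rows(targets=[0,0,0,-0.03,-0.035,0,100,0,0,0,-0.069,-0.0805,0,100,0,0,0,-0.108,-0.126,0,100,0,0,0,-0.147,-0.1715,0,100,0,0,0,-0.186,-0.217,0,100])

```text
time_s: 1.55
ee_pos: [381.2, 375.7, 242.0]
orientation: [0.0, 0.001, 1.0, 0.0]
ft_force: [1.1, 0.5, -0.0]
width: 87.6
gripper_force: 0.0
```

Call:
play_rows(targets=[0,0,0,-0.039,-0.0455,0.01,100,0,0,0,-0.0744,-0.0871,0.04,100,0,0,0,-0.0744,-0.0871,0.09,100,0,0,0,-0.0744,-0.0871,0.12,100,0,0,0,-0.0744,-0.0871,0.12,100])

```text
time_s: 2.17
ee_pos: [453.2, 288.9, 119.8]
orientation: [-0.002, 0.001, 1.0, -0.001]
ft_force: [0.2, -0.6, -0.8]
width: 87.7
gripper_force: 0.0
```

```bash
python3 - <<'E'
from h import *
print(observe()["ee_pos"])
T,S=camera("top"),camera("side")
a=cv2.resize(T["color"][195:315,70:190],(480,480),interpolation=cv2.INTER_CUBIC)
b=cv2.resize(S["color"][100:200,165:265],(320,320),interpolation=cv2.INTER_CUBIC)
cv2.imwrite("pics/a1.png",np.hstack([a,np.vstack([b,np.zeros((160,320,3),np.uint8)])])[:,:,::-1])
E
```

```text
[453.24256808 288.94787283 119.77762193]
```

View pics/a1.png

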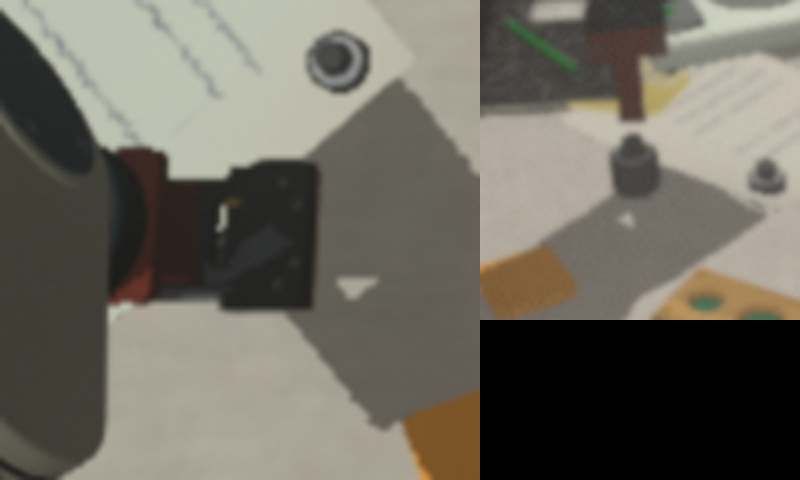

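The picture shows the finger (crop x 632) in line with the 500 g weight (crop x 635). I'll descend and grip.

Call:
play_rows(targets=[0,0,0,0,0,0.03,100,0,0,0,0,0,0.065,100,0,0,0,0,0,0.085,100,0,0,0,0,0,0.09,100,0,0,0,0,0,0.09,100])

```text
time_s: 2.9
ee_pos: [455.2, 290.6, 32.8]
orientation: [0.001, -0.0, 1.0, 0.0]
ft_force: [0.7, -0.5, 0.2]
width: 87.8
gripper_force: 0.0
```

Call:
play_rows(targets=[0,0,0,0,0,0,60,0,0,0,0,0,0,48,0,0,0,0,0,0,40,0,0,0,0,0,0,40,0,0,0,0,0,0,40])

```text
time_s: 3.52
ee_pos: [454.7, 290.3, 31.8]
orientation: [0.0, 0.0, 1.0, 0.0]
ft_force: [-1.3, 2.0, 0.9]
width: 44.4
gripper_force: 25.0
```

Call:
play_rows(targets=[0,0,0,0,0,-0.004,40,0,0,0,0,0,-0.02,40,0,0,0,0,0,-0.045,40,0,0,0,-0.01,-0.018,-0.07,40,0,0,0,-0.03,-0.055,-0.08,40], squeeze=30)

```text
time_s: 4.15
ee_pos: [485.1, 235.6, 113.9]
orientation: [0.001, -0.001, 1.0, 0.001]
ft_force: [0.3, 0.4, -4.6]
width: 44.5
gripper_force: 30.0
```

Call:
play_rows(targets=[0,0,0,-0.024,-0.044,0,40,0,0,0,-0.049,-0.09,0,40,0,0,0,-0.074,-0.136,0,40,0,0,0,-0.099,-0.182,0,40,0,0,0,-0.12,-0.22,0,40])

```text
time_s: 4.78
ee_pos: [605.0, 13.0, 112.5]
orientation: [0.0, 0.0, 1.0, -0.0]
ft_force: [-0.3, 0.6, -5.3]
width: 44.4
gripper_force: 30.0
```

Call:
play_rows(targets=[0,0,0,-0.016,-0.03,0,40,0,0,0,-0.026,-0.047,0,40,0,0,0,-0.0295,-0.0535,0,40,0,0,0,-0.0295,-0.0535,0,40,0,0,0,-0.0295,-0.0535,0,40])

```text
time_s: 5.4
ee_pos: [633.3, -37.4, 111.6]
orientation: [-0.0, -0.001, 1.0, 0.0]
ft_force: [-0.3, -0.2, -4.5]
width: 44.2
gripper_force: 30.0
```

```bash
python3 - <<'E'
from h import *
print(observe()["ee_pos"])
T,S=camera("top"),camera("side")
a=cv2.resize(T["color"][130:260,190:320],(400,400),interpolation=cv2.INTER_CUBIC)
b=cv2.resize(S["color"][130:260,210:340],(400,400),interpolation=cv2.INTER_CUBIC)
cv2.imwrite("pics/a2.png",np.hstack([a,b])[:,:,::-1])
E
```

```text
[633.29826597 -37.43036368 111.56121005]
```

View pics/a2.png

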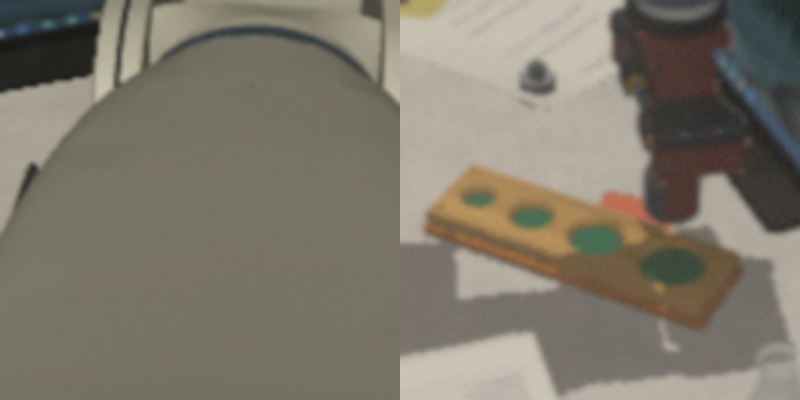

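Side view: the 500 g weight is held, its foot at crop (672,217), directly above its well at (672,266). I'll check the column numerically while lowering part way.

```bash
python3 - <<'E'
from h import *
S=camera("side"); p=observe()["ee_pos"]
for z in (0,15): print(proj(S,[[p[0],p[1],p[2]-31.8+z]])+.0)
print("well",proj(S,[[634.2,-38.5,18.5]]))
g=cv2.cvtColor(S["color"],cv2.COLOR_RGB2GRAY)
for r in (192,195,198,200): print(r,g[r,284:314])
E
```

```text
[[297.99097457 197.64719508]]
[[298.11291562 192.80960596]]
well [[297.80020942 216.90014714]]
192 [158 162 167 162 146 112  77  65  62  63  64  64  64  60  60  59  61  57
  61  59  58  63  81 111 145 163 169 170 170 169]
195 [130 130 131 131 119 102  77  64  66  64  65  63  61  63  61  61  61  61
  61  60  62  65  85 125 156 168 170 170 171 169]
198 [128 130 130 131 126 112  88  69  65  64  67  63  61  62  60  62  60  63
  63  63  59  71  96 130 158 167 169 170 170 171]
200 [133 132 127 126 125 121 113  95  80  71  64  65  62  60  62  61  63  63
  68  71  83 107 137 157 168 168 170 171 169 170]
```

Call:
play_rows(targets=[0,0,0,0,0,0.01,40,0,0,0,0,0,0.025,40,0,0,0,0,0,0.03,40,0,0,0,0,0,0.03,40,0,0,0,0,0,0.03,40])

```text
time_s: 6.18
ee_pos: [634.2, -38.6, 81.8]
orientation: [0.0, 0.0, 1.0, -0.0]
ft_force: [0.7, -0.4, -5.2]
width: 44.2
gripper_force: 30.0
```

Call:
play_rows(targets=[0,0,0,0,0,0.008,40,0,0,0,0,0,0.016,40,0,0,0,0,0,0.022,40,0,0,0,0,0,0.025,40,0,0,0,0,0,0.0265,40])

```text
time_s: 6.8
ee_pos: [633.9, -38.5, 54.9]
orientation: [-0.0, 0.0, 1.0, 0.0]
ft_force: [0.2, -0.3, -5.8]
width: 44.0
gripper_force: 30.0
```

Call:
play_rows(targets=[0,0,0,0,0,0.001,40,0,0,0,0,0,0.002,40,0,0,0,0,0,0.003,40,0,0,0,0,0,0.004,40,0,0,0,0,0,0.0045,40])

```text
time_s: 7.42
ee_pos: [633.9, -38.5, 50.6]
orientation: [-0.0, -0.0, 1.0, -0.0]
ft_force: [-0.1, 0.0, -5.0]
width: 44.4
gripper_force: 30.0
```

Call:
play_rows(targets=[0,0,0,0,0,0.0003,40,0,0,0,0,0,0.0006,40,0,0,0,0,0,0.0009,40,0,0,0,0,0,0.0012,40,0,0,0,0,0,0.0012,40])

```text
time_s: 8.05
ee_pos: [634.0, -38.5, 50.3]
orientation: [0.0, -0.0, 1.0, -0.0]
ft_force: [-3.8, 0.4, 6.7]
width: 44.2
gripper_force: 30.0
```

Call:
play_rows(targets=[0,0,0,0,0,0,54,0,0,0,0,0,0,62,0,0,0,0,0,0,62,0,0,0,0,0,-0.005,62,0,0,0,0,0,-0.03,62])

```text
time_s: 8.68
ee_pos: [632.8, -38.4, 78.6]
orientation: [-0.002, 0.0, 1.0, 0.0]
ft_force: [-0.8, -0.3, 0.8]
width: 54.3
gripper_force: 0.0
```

Call:
play_rows(targets=[0,0,0,0,0,-0.04,62,0,0,0,0,0,-0.06,62,0,0,0,0.01,0.04,-0.06,75,0,0,0,0.02,0.09,-0.06,75,0,0,0,0.03,0.14,-0.06,75])

```text
time_s: 9.3
ee_pos: [603.5, 102.6, 139.5]
orientation: [0.0, 0.0, 1.0, 0.0]
ft_force: [0.8, 0.2, -0.8]
width: 65.6
gripper_force: 0.0
```

```bash
python3 - <<'E'
from h import *
print(observe()["ee_pos"])
S=camera("side")
cv2.imwrite("pics/a3.png",cv2.resize(S["color"][110:260,180:340],(640,600),interpolation=cv2.INTER_CUBIC)[:,:,::-1])
E
```

```text
[603.51564454 102.5756292  139.46514128]
```

View pics/a3.png

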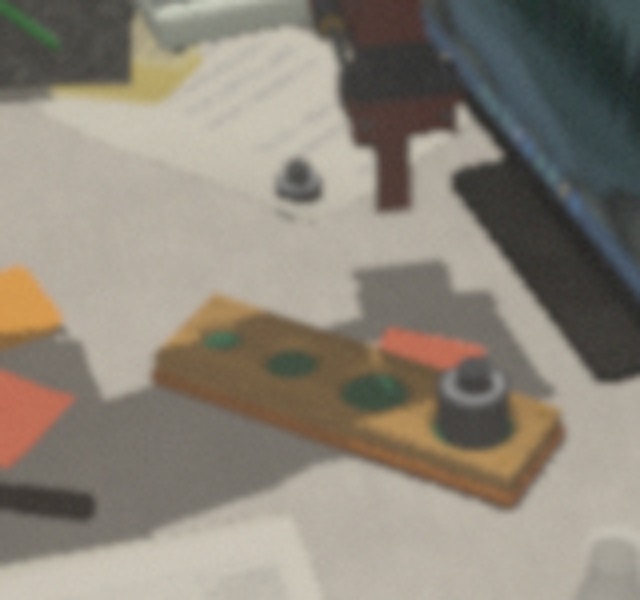

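The 500 g weight stands seated in its well at (472,410). The 200 g weight is at (298,185). I'll refine its position.

```bash
python3 - <<'E'
from h import *
T,S=camera("top"),camera("side")
for a in((153.4,209.6),(153.9,209.5)):
    print(tri(T,a,S,(254.2,151.8)),plane(S,(254.2,151.8),32),plane(T,a,36))
g=cv2.cvtColor(S["color"],cv2.COLOR_RGB2GRAY); print(g[146:168,244:266])
t=cv2.cvtColor(T["color"],cv2.COLOR_RGB2GRAY); print(t[199:221,142:166])
E
```

```text
(array([569.32384132, 248.12634473,  33.56922272]), np.float64(2.663685747989276)) [571.00590307 250.78793842] [567.49985248 247.34248195]
(array([569.23581049, 246.69197922,  34.56267156]), np.float64(2.435962910099053)) [571.00590307 250.78793842] [567.71855093 246.21104662]
[[187 183 182 184 187 186 191 191 192 193 191 188 184 179 180 184 188 191
  192 194 192 194]
 [187 183 184 186 189 189 191 192 193 188 185 183 180 180 184 188 190 192
  194 194 192 192]
 [188 186 186 188 188 190 189 191 185 176 171 173 179 185 189 192 192 195
  195 192 193 192]
 [189 189 189 191 189 187 184 176 164 149 145 151 168 182 188 194 192 194
  192 194 193 193]
 [188 187 189 189 189 186 176 160 135 118 112 122 142 164 183 191 193 192
  194 193 194 193]
 [188 189 189 189 188 183 168 142 112  98  93  99 113 145 172 187 191 191
  193 193 192 193]
 [188 188 189 187 183 174 156 124  97  88  85  85  98 127 158 176 187 190
  190 191 192 192]
 [189 187 189 185 174 160 144 118  92  81  79  78  90 115 142 162 175 185
  189 190 190 192]
 [186 185 187 182 169 149 134 115  92  74  72  74  89 112 132 143 162 181
  18
[... 2747 characters left out ...]
22 122 121 121 122 122 122 122 122 122 123 121 122 123 122 122 121
  121 120 120 120 120 120]
 [122 122 122 122 122 122 122 122 122 122 122 122 122 122 122 122 122 122
  120 120 120 120 120 120]
 [122 123 122 122 122 122 122 122 122 123 122 122 122 123 122 122 122 121
  121 120 121 119 119 120]
 [123 123 122 122 122 122 122 122 122 123 123 122 122 121 122 122 122 121
  121 121 121 120 120 120]
 [122 122 123 122 122 123 122 122 122 123 122 122 122 122 122 122 122 122
  122 121 121 120 120 120]
 [122 122 123 123 122 123 122 122 123 122 122 122 122 122 122 121 122 121
  122 121 121 120 121 119]
 [122 123 122 123 122 123 122 122 122 122 122 122 122 122 122 122 122 122
  121 122 121 121 121 120]]
```

```bash
python3 - <<'E'
import cv2,numpy as np
t=cv2.imread("pics/top0.png");s=cv2.imread("pics/side0.png")
f=lambda i,x,y:cv2.resize(i[y-18:y+18,x-18:x+18],(390,390),interpolation=cv2.INTER_CUBIC)
cv2.imwrite("pics/z.png",np.hstack([f(t,154,210),f(s,254,157)]))
E
```

```text
(no output)
```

View pics/z.png

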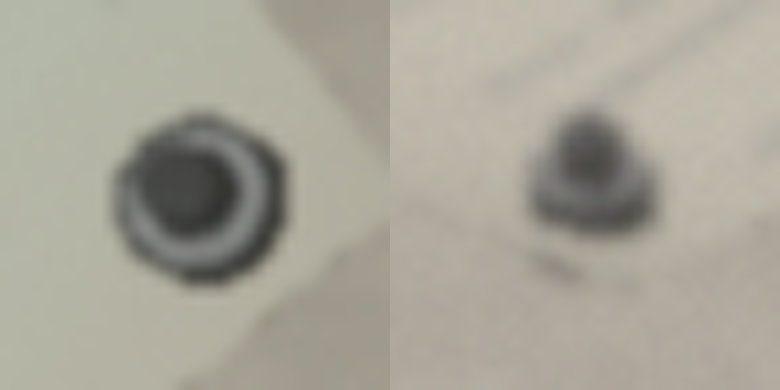

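The zoom shows the 200 g weight's knob at (187,190) in the top crop. Its lower side mirrors the paper, and the dark foot arc lies at (560,265) in the side crop. So it stands at about (570, 249).

Call:
play_rows(targets=[0,0,0,0.013,0.055,0,90,0,0,0,0.026,0.11,0,90,0,0,0,0.034,0.1475,0.02,90,0,0,0,0.034,0.1475,0.06,90,0,0,0,0.034,0.1475,0.08,90])

```text
time_s: 10.07
ee_pos: [569.3, 248.0, 57.5]
orientation: [-0.001, 0.0, 1.0, -0.001]
ft_force: [0.1, 0.1, 0.2]
width: 79.2
gripper_force: 0.0
```

Call:
play_rows(targets=[0,0,0,0,0,0.018,90,0,0,0,0,0,0.028,90,0,0,0,0,0,0.028,90,0,0,0,0,0,0.028,70,0,0,0,0,0,0.028,55], squeeze=15)

```text
time_s: 10.7
ee_pos: [570.5, 249.2, 32.3]
orientation: [0.001, 0.0, 1.0, 0.0]
ft_force: [0.6, -0.5, 0.6]
width: 62.3
gripper_force: 0.0
```

Call:
play_rows(targets=[0,0,0,0,0,0,44,0,0,0,0,0,0,36,0,0,0,0,0,0,32,0,0,0,0,0,0,32,0,0,0,0,0,0,32])

```text
time_s: 11.32
ee_pos: [570.1, 249.2, 31.7]
orientation: [0.0, -0.0, 1.0, 0.0]
ft_force: [-0.5, 0.4, 2.4]
width: 35.3
gripper_force: 15.0
```

Width 35.3 mm confirms the 200 g weight. I'll lift and carry it.

Call:
play_rows(targets=[0,0,0,0,0,-0.004,32,0,0,0,0,0,-0.02,32,0,0,0,0,0,-0.045,32,0,0,0,-0.001,-0.02,-0.063,32,0,0,0,-0.003,-0.06,-0.07,32], squeeze=20)

```text
time_s: 11.95
ee_pos: [573.7, 188.6, 103.5]
orientation: [0.001, -0.001, 1.0, 0.0]
ft_force: [-0.1, 0.6, -2.1]
width: 34.8
gripper_force: 20.0
```

Call:
play_rows(targets=[0,0,0,-0.002,-0.048,0,32,0,0,0,-0.004,-0.096,0,32,0,0,0,-0.006,-0.144,0,32,0,0,0,-0.007,-0.174,0,32,0,0,0,-0.007,-0.182,0,32])

```text
time_s: 12.58
ee_pos: [579.6, 4.3, 102.1]
orientation: [0.0, 0.002, 1.0, -0.0]
ft_force: [0.6, 0.8, -2.1]
width: 34.8
gripper_force: 20.0
```

Call:
play_rows(targets=[0,0,0,0,0,0,32,0,0,0,0,0,0.01,32,0,0,0,0,0,0.018,32,0,0,0,0,0,0.02,32,0,0,0,0,0,0.02,32])

```text
time_s: 13.2
ee_pos: [579.8, 7.4, 81.0]
orientation: [-0.0, -0.0, 1.0, 0.0]
ft_force: [0.6, 0.3, -2.1]
width: 34.6
gripper_force: 20.0
```

```bash
python3 - <<'E'
from h import *
S=camera("side"); p=observe()["ee_pos"]
print(p,proj(S,[[*p[:2],p[2]-31.7],[*p[:2],p[2]-31.7+12],[580.1,6.8,18.5]]))
cv2.imwrite("pics/a4.png",cv2.resize(S["color"][140:240,210:330],(720,600),interpolation=cv2.INTER_CUBIC)[:,:,::-1])
E
```

```text
[579.97825747   7.28277605  81.31100374] [[272.97604186 198.68792472]
 [272.9253002  194.96189907]
 [273.1872826  208.26418345]]
```

View pics/a4.png

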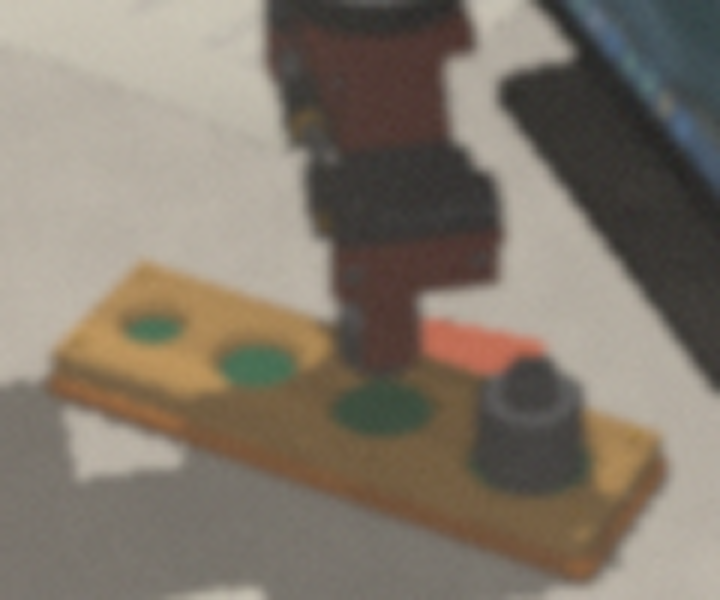

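The 200 g weight is held with its foot near (380,370), centred above its well at (382,407). Lowering.

Call:
play_rows(targets=[0,0,0,0,0,0.008,32,0,0,0,0,0,0.016,32,0,0,0,0,0,0.022,32,0,0,0,0,0,0.026,32,0,0,0,0,0,0.028,32])

```text
time_s: 13.88
ee_pos: [579.9, 7.0, 53.2]
orientation: [-0.0, 0.0, 1.0, -0.0]
ft_force: [0.7, 0.3, -2.5]
width: 35.2
gripper_force: 20.0
```

Call:
play_rows(targets=[0,0,0,0,0,0.0009,32,0,0,0,0,0,0.0018,32,0,0,0,0,0,0.0026,32,0,0,0,0,0,0.0032,32,0,0,0,0,0,0.0036,32])

```text
time_s: 14.5
ee_pos: [580.0, 7.0, 50.1]
orientation: [0.0, -0.0, 1.0, -0.0]
ft_force: [-1.7, 0.2, 3.4]
width: 35.2
gripper_force: 20.0
```

Call:
play_rows(targets=[0,0,0,0,0,0,45,0,0,0,0,0,0,51,0,0,0,0,0,0,51,0,0,0,0,0,-0.005,51,0,0,0,0,0,-0.03,51])

```text
time_s: 15.12
ee_pos: [578.9, 7.0, 79.2]
orientation: [-0.002, -0.0, 1.0, 0.0]
ft_force: [0.6, -0.8, 0.7]
width: 44.6
gripper_force: 0.0
```

Call:
play_rows(targets=[0,0,0,0,0,-0.04,51,0,0,0,0,-0.02,-0.06,51,0,0,0,0.006,-0.07,-0.06,80,0,0,0,0.013,-0.13,-0.06,80,0,0,0,0.02,-0.19,-0.06,80])

```text
time_s: 15.75
ee_pos: [559.9, -184.6, 140.5]
orientation: [0.0, -0.0, 1.0, -0.0]
ft_force: [1.2, -0.1, 0.1]
width: 69.5
gripper_force: 0.0
```

Call:
play_rows(targets=[0,0,0,0.007,-0.055,0,80,0,0,0,0.013,-0.097,0,80,0,0,0,0.0175,-0.113,0.01,80,0,0,0,0.0175,-0.113,0.04,80,0,0,0,0.0175,-0.113,0.06,80])

```text
time_s: 16.38
ee_pos: [541.7, -295.0, 78.3]
orientation: [-0.001, -0.0, 1.0, 0.001]
ft_force: [-1.1, -0.4, 0.4]
width: 70.4
gripper_force: 0.0
```

```bash
python3 - <<'E'
from h import *
S,T=camera("side"),camera("top"); p=observe()["ee_pos"]
print(p,proj(S,[[*p[:2],p[2]-19],[*p[:2],15]]))
a=cv2.resize(S["color"][140:340,200:350],(450,600),interpolation=cv2.INTER_CUBIC)
b=cv2.resize(T["color"][130:330,230:346],(348,600),interpolation=cv2.INTER_CUBIC)
cv2.imwrite("pics/a5.png",np.hstack([a,b])[:,:,::-1])
E
```

```text
[ 540.9444741  -294.26978674   77.24577518] [[281.67216529 287.52788469]
 [281.65871652 300.94887924]]
```

View pics/a5.png

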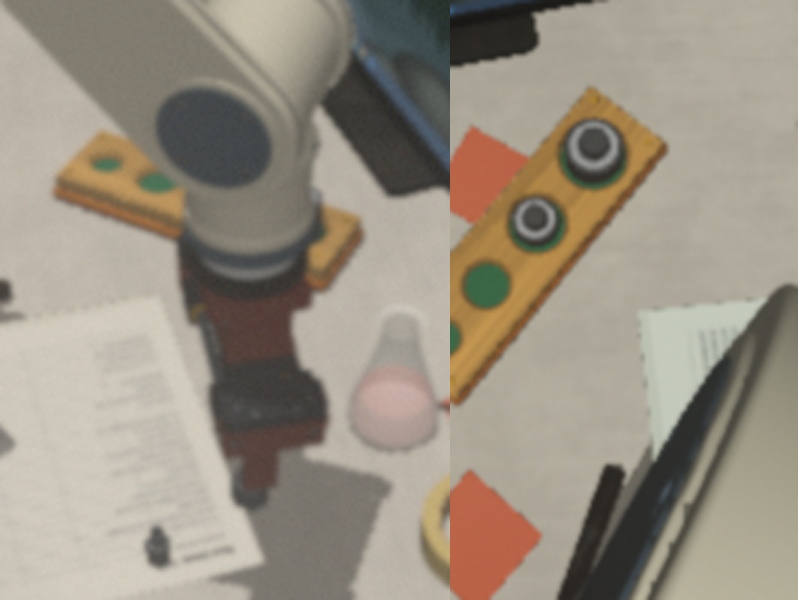

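Top view shows the 500 g and 200 g weights seated. In the side view the open gripper is above the 100 g weight (foot at 250,495), clear of the flask.

Call:
play_rows(targets=[0,0,0,-0.0005,0,0.02,80,0,0,0,-0.0005,0,0.04,80,0,0,0,-0.0005,0,0.0494,80,0,0,0,-0.0005,0,0.0494,70,0,0,0,-0.0005,0,0.0494,55], squeeze=10)

```text
time_s: 17.1
ee_pos: [543.3, -296.2, 30.8]
orientation: [0.0, 0.0, 1.0, -0.0]
ft_force: [-0.1, -0.6, 0.7]
width: 54.9
gripper_force: 0.0
```

Call:
play_rows(targets=[0,0,0,0,0,0,44,0,0,0,0,0,0,36,0,0,0,0,0,0,30,0,0,0,0,0,0,25,0,0,0,0,0,0,22])

```text
time_s: 17.73
ee_pos: [543.1, -296.1, 30.8]
orientation: [0.0, -0.0, 1.0, -0.0]
ft_force: [-0.9, 0.2, 2.5]
width: 26.2
gripper_force: 10.0
```

Call:
play_rows(targets=[0,0,0,0,0,0,22,0,0,0,0,0,0,22,0,0,0,0,0,-0.003,22,0,0,0,0,0,-0.015,22,0,0,0,0,0,-0.035,22], squeeze=15)

```text
time_s: 18.35
ee_pos: [542.5, -295.7, 65.9]
orientation: [-0.001, -0.0, 1.0, 0.0]
ft_force: [0.2, 0.3, -0.0]
width: 26.2
gripper_force: 15.0
```

Call:
play_rows(targets=[0,0,0,0,0.01,-0.025,22,0,0,0,0.001,0.04,-0.045,22,0,0,0,0.003,0.09,-0.05,22,0,0,0,0.005,0.14,-0.05,22,0,0,0,0.006,0.19,-0.05,22])

```text
time_s: 18.98
ee_pos: [537.3, -104.7, 117.1]
orientation: [0.001, 0.0, 1.0, -0.0]
ft_force: [-0.1, 0.9, -0.7]
width: 26.1
gripper_force: 15.0
```

Call:
play_rows(targets=[0,0,0,0.001,0.05,0,22,0,0,0,0.003,0.1,0,22,0,0,0,0.005,0.138,0,22,0,0,0,0.005,0.1517,0,22,0,0,0,0.005,0.1517,0.01,22])

```text
time_s: 19.6
ee_pos: [533.0, 46.1, 106.5]
orientation: [0.001, -0.001, 1.0, 0.0]
ft_force: [0.6, -0.2, -0.8]
width: 26.1
gripper_force: 15.0
```

Call:
play_rows(targets=[0,0,0,0,0,0.01,22,0,0,0,0,0,0.022,22,0,0,0,0,0,0.03,22,0,0,0,0,0,0.032,22,0,0,0,0,0,0.032,22])

```text
time_s: 20.23
ee_pos: [532.0, 45.5, 73.3]
orientation: [-0.0, 0.0, 1.0, -0.0]
ft_force: [0.7, -0.5, -0.4]
width: 26.2
gripper_force: 15.0
```

```bash
python3 - <<'E'
from h import *
S=camera("side"); p=observe()["ee_pos"]
print(p,proj(S,[[*p[:2],p[2]-30.7],[*p[:2],p[2]-30.7+10],[532,45.7,18.5]]))
cv2.imwrite("pics/a6.png",cv2.resize(S["color"][150:230,220:320],(700,560),interpolation=cv2.INTER_CUBIC)[:,:,::-1])
E
```

```text
[532.11021342  45.59978834  73.54263329] [[251.89469828 193.87830894]
 [251.75407005 190.8161193 ]
 [252.18475876 201.19579512]]
```

View pics/a6.png

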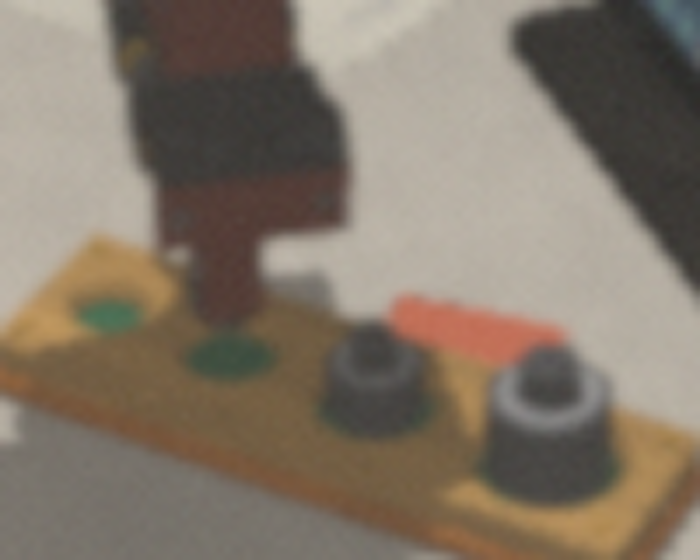

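The 100 g weight, behind the near finger at (226,310), lines up with its well at (230,355). Lowering.

Call:
play_rows(targets=[0,0,0,0,0,0.007,22,0,0,0,0,0,0.014,22,0,0,0,0,0,0.018,22,0,0,0,0,0,0.0205,22,0,0,0,0,0,0.0215,22])

```text
time_s: 20.9
ee_pos: [532.0, 45.7, 51.8]
orientation: [-0.0, -0.0, 1.0, -0.0]
ft_force: [-0.7, 0.3, -1.2]
width: 26.1
gripper_force: 15.0
```

Call:
play_rows(targets=[0,0,0,0,0,0.0009,22,0,0,0,0,0,0.0018,22,0,0,0,0,0,0.0025,22,0,0,0,0,0,0.003,22,0,0,0,0,0,0.0033,22])

```text
time_s: 21.52
ee_pos: [532.1, 45.7, 49.2]
orientation: [0.0, -0.0, 1.0, 0.0]
ft_force: [-2.0, 0.1, 7.9]
width: 26.0
gripper_force: 15.0
```

Call:
play_rows(targets=[0,0,0,0,0,0,34,0,0,0,0,0,0,40,0,0,0,0,0,0,40,0,0,0,0,0,-0.005,40,0,0,0,0,0,-0.03,40])

```text
time_s: 22.15
ee_pos: [531.0, 45.6, 78.1]
orientation: [-0.001, 0.0, 1.0, -0.0]
ft_force: [-0.1, -0.2, 0.9]
width: 35.1
gripper_force: 0.0
```

Call:
play_rows(targets=[0,0,0,0,0,-0.04,40,0,0,0,0,-0.02,-0.06,40,0,0,0,0.009,-0.075,-0.06,70,0,0,0,0.018,-0.13,-0.06,70,0,0,0,0.027,-0.19,-0.06,70])

```text
time_s: 22.78
ee_pos: [504.8, -145.7, 139.2]
orientation: [0.0, -0.001, 1.0, -0.0]
ft_force: [0.4, 0.1, -0.0]
width: 60.2
gripper_force: 0.0
```

Call:
play_rows(targets=[0,0,0,0.01,-0.055,0,70,0,0,0,0.02,-0.11,0,70,0,0,0,0.03,-0.16,0,70,0,0,0,0.036,-0.1932,0.01,70,0,0,0,0.036,-0.1932,0.05,70])

```text
time_s: 23.4
ee_pos: [470.3, -341.5, 90.5]
orientation: [0.003, 0.002, 1.0, -0.002]
ft_force: [0.1, -0.5, -0.3]
width: 61.8
gripper_force: 0.0
```

Call:
play_rows(targets=[0,0,0,0,0,0.025,70,0,0,0,0,0,0.045,70,0,0,0,0,0,0.0582,70,0,0,0,0,0,0.0582,70,0,0,0,0,0,0.0582,58], squeeze=8)

```text
time_s: 24.02
ee_pos: [469.5, -337.8, 31.2]
orientation: [0.0, -0.0, 1.0, -0.0]
ft_force: [0.5, 0.8, -0.5]
width: 54.6
gripper_force: 0.0
```

Call:
play_rows(targets=[0,0,0,0,0,0,46,0,0,0,0,0,0,36,0,0,0,0,0,0,30,0,0,0,0,0,0,26,0,0,0,0,0,0,23])

```text
time_s: 24.65
ee_pos: [469.0, -337.5, 30.5]
orientation: [0.0, 0.0, 1.0, -0.0]
ft_force: [0.7, -0.2, 0.6]
width: 20.9
gripper_force: 0.0
```

Call:
play_rows(targets=[0,0,0,0,0,0,20,0,0,0,0,0,0,17,0,0,0,0,0,0,14,0,0,0,0,0,0,12,0,0,0,0,0,0,12])

```text
time_s: 25.28
ee_pos: [469.0, -337.6, 30.5]
orientation: [0.0, 0.0, 1.0, -0.0]
ft_force: [-0.6, -0.6, 0.6]
width: 17.0
gripper_force: 8.0
```

Call:
play_rows(targets=[0,0,0,0,0,0,12,0,0,0,0,0,0,12,0,0,0,0,0,-0.003,12,0,0,0,0,0,-0.015,12,0,0,0,0,0,-0.035,12], squeeze=12)

```text
time_s: 25.9
ee_pos: [468.7, -337.3, 66.3]
orientation: [-0.0, -0.0, 1.0, 0.0]
ft_force: [-0.1, 0.1, -0.9]
width: 17.4
gripper_force: 12.0
```

Call:
play_rows(targets=[0,0,0,0,0.01,-0.025,12,0,0,0,-0.002,0.04,-0.045,12,0,0,0,-0.005,0.09,-0.05,12,0,0,0,-0.008,0.14,-0.05,12,0,0,0,-0.011,0.19,-0.05,12])

```text
time_s: 26.52
ee_pos: [480.5, -146.3, 117.2]
orientation: [0.001, 0.0, 1.0, -0.0]
ft_force: [1.3, 0.2, -1.1]
width: 17.6
gripper_force: 12.0
```

Call:
play_rows(targets=[0,0,0,-0.003,0.05,0,12,0,0,0,-0.006,0.1,0,12,0,0,0,-0.009,0.15,0,12,0,0,0,-0.011,0.195,0,12,0,0,0,-0.012,0.222,0,12])

```text
time_s: 27.15
ee_pos: [492.4, 76.6, 117.0]
orientation: [0.001, -0.001, 1.0, 0.0]
ft_force: [0.1, 0.2, -0.5]
width: 17.6
gripper_force: 12.0
```

Call:
play_rows(targets=[0,0,0,0,0.005,0.005,12,0,0,0,0,0.005,0.02,12,0,0,0,0,0.005,0.034,12,0,0,0,0,0.005,0.042,12,0,0,0,0,0.005,0.042,12])

```text
time_s: 27.78
ee_pos: [491.4, 78.8, 72.4]
orientation: [-0.001, 0.0, 1.0, -0.0]
ft_force: [-0.0, -0.4, -0.9]
width: 17.5
gripper_force: 12.0
```

```bash
python3 - <<'E'
from h import *
S=camera("side"); p=observe()["ee_pos"]
print(p,proj(S,[[*p[:2],p[2]-30.5],[*p[:2],p[2]-30.5+10],[492,79.5,18.5]]))
cv2.imwrite("pics/a7.png",cv2.resize(S["color"][150:230,210:310],(700,560),interpolation=cv2.INTER_CUBIC)[:,:,::-1])
E
```

```text
[491.71576641  78.98359726  72.94414558] [[234.59887538 188.12878942]
 [234.38134022 185.08739848]
 [235.19445912 195.16629573]]
```

View pics/a7.png

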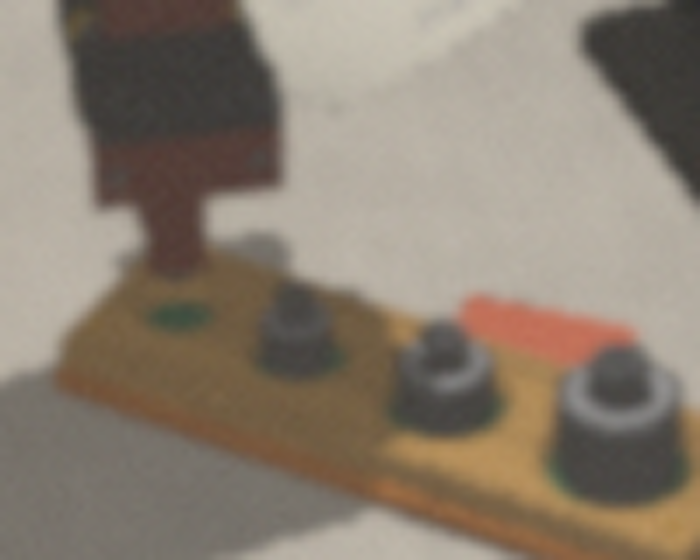

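The 50 g weight is hidden behind the finger at (177,270), above its well at (180,317). The other three stand seated. Lowering.

Call:
play_rows(targets=[0,0,0,0,0,0.007,12,0,0,0,0,0,0.014,12,0,0,0,0,0,0.018,12,0,0,0,0,0,0.0205,12,0,0,0,0,0,0.0215,12])

```text
time_s: 28.45
ee_pos: [491.9, 79.5, 51.8]
orientation: [-0.0, -0.0, 1.0, -0.0]
ft_force: [-0.4, -0.0, 0.1]
width: 17.2
gripper_force: 12.0
```

Call:
play_rows(targets=[0,0,0,0,0,0.0009,12,0,0,0,0,0,0.0018,12,0,0,0,0,0,0.0025,12,0,0,0,0,0,0.003,12,0,0,0,0,0,0.0033,12])

```text
time_s: 29.08
ee_pos: [492.1, 79.5, 48.8]
orientation: [0.0, -0.0, 1.0, -0.0]
ft_force: [-1.2, -0.4, 4.4]
width: 17.3
gripper_force: 12.0
```

Contact at the expected height, so I'll release and retreat.

Call:
play_rows(targets=[0,0,0,0,0,0,24,0,0,0,0,0,0,29,0,0,0,0,0,0,29,0,0,0,0,0,-0.005,29,0,0,0,0,0,-0.03,29])

```text
time_s: 29.7
ee_pos: [491.0, 79.3, 78.2]
orientation: [-0.001, 0.0, 1.0, -0.0]
ft_force: [0.4, -0.8, -0.0]
width: 25.3
gripper_force: 0.0
```

Call:
play_rows(targets=[0,0,0,0,0,-0.04,29,0,0,0,0,0.01,-0.08,29,0,0,0,0,0.065,-0.1,29,0,0,0,0,0.12,-0.1,29,0,0,0,0,0.18,-0.1,29])

```text
time_s: 30.32
ee_pos: [492.1, 261.0, 179.7]
orientation: [0.001, 0.0, 1.0, 0.0]
ft_force: [0.9, -1.2, -0.0]
width: 25.4
gripper_force: 0.0
```

Call:
play_rows(targets=[0,0,0,0.02,0.05,0,29,0,0,0,0.04,0.1,0,29,0,0,0,0.05,0.14,0,29,0,0,0,0.05,0.15,0,29,0,0,0,0.05,0.15,0,29])

```text
time_s: 30.95
ee_pos: [442.0, 409.4, 178.6]
orientation: [-0.0, -0.0, 1.0, -0.0]
ft_force: [0.1, -0.4, -0.4]
width: 25.4
gripper_force: 0.0
```

```bash
python3 - <<'E'
from h import *
S,T=camera("side"),camera("top"); print(observe()["dq"].round(3))
a=cv2.resize(S["color"][150:290,205:345],(400,400),interpolation=cv2.INTER_CUBIC)
b=cv2.resize(T["color"][145:265,190:310],(400,400),interpolation=cv2.INTER_CUBIC)
cv2.imwrite("pics/a8.png",np.hstack([a,b])[:,:,::-1])
E
```

```text
[-0.011 -0.004  0.002  0.002 -0.003  0.001]
```

View pics/a8.png

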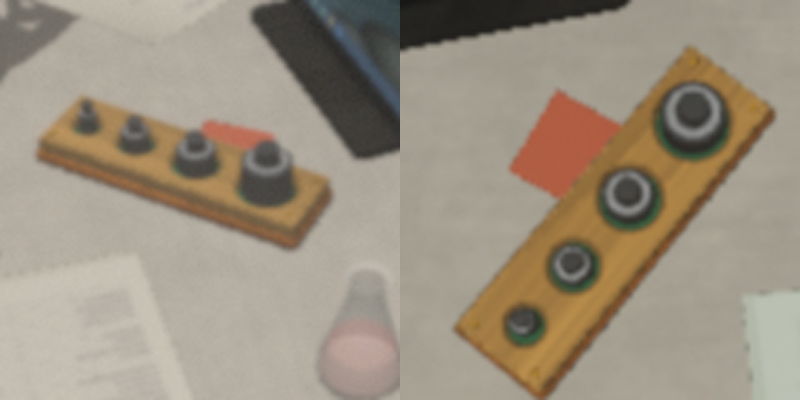

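Both views show all four weights upright in their wells, in size order from (690,115) to (523,322), and the flask standing at (358,340).

```bash
python3 -c "
from station import hand_in
print(hand_in())"
```

```text
the job is handed in; nothing more can be done
None
```

All four weights are standing upright in their own wells in order of size, set down gently with nothing dropped, the flask was not touched, and the job was handed in at about 31 s of robot time.

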